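# Present the cheese brick's label to the counter scanner

### The job

Book in the tall cheese brick: draw it up out of the white wire rack, lean it over so that its bar-code label squarely faces the window of the tilted counter scanner, centred about 10 cm in front of the glass, and finish while still holding it there, motionless and carried by the gripper alone. Do not touch the scanner at any time, and leave the other packs, the steel bowl and the half wheel of cheese where they are.

Things in the scene. Friction and masses are not known exactly. Their poses are not given: they have to be found in the camera images.
- brick: tall brick of orange cheese in clear film, 72 (x) by 44 (y) by 160 (z) mm, about 0.5 kg, hard, not slippery, on end in one of the rack's slots; by far the tallest of the three packs. Origin: centre of its foot, z up its length, y through its thickness. The top 50 mm of both broad faces are bare: grip there from above, across the 44 mm. A soft 9 mm film seal stands on its top
- label (a point): centre of the white bar-code label, 52 mm wide (along brick x) and 44 mm high, on the brick's broad -y face, 85 mm above its foot; the label looks along brick -y, which at the start is away from the robot and to its right. Same axes as the brick. The other broad face is bare
- window (a point): centre of the scanner's window (dark red glass, 58 by 62 mm, in a black frame 76 wide by 82 high) on the front of its tilting head, 0.11 to 0.13 m above the table. It looks out along -x of this frame; y is level across the glass, z up along it. The head is tipped back to look outward and 25 to 45 degrees upward
- scanner_head (a joint): backward tilt of the scanner's head in rad: 0 looks level, growing as it looks up; a stiff hinge that stays where it was set, not to be moved
- scanner: counter bar-code scanner: black round foot 104 mm across, fixed to the table, with a neck and a fork that carries the head, 0.16 m tall in all. Origin: centre of the foot's underside; the scanner faces along its own -x, which is roughly to the robot's left and somewhat away from the robot
- rack: white wire rack fixed to the table, 130 (x) by 184 (y) mm: four wire hoops 72 mm high part three slots 54 mm apart along y (at -54, 0, 54 mm), each 49 mm clear. The packs stand on its floor, 12 mm above the table, square to the rack: their axes run along the rack's. Origin: centre of the underside
- mozzarella: white block, 95 by 40 by 60 mm high, in another slot of the rack; origin at the centre of its foot. Leave it
- butter: foil-wrapped block with a paper band, 102 by 40 by 56 mm high, in another slot of the rack; origin at the centre of its foot. Leave it
- bowl: steel mixing bowl 180 mm across and 75 mm high, on the table; origin at the centre of its foot. Leave it
- half_wheel: half wheel of hard cheese, radius 150 mm, 85 mm high, on the table to the robot's left; origin on the table at the middle of its cut face, which lies along its own y; the cheese lies to its +x. Leave it
Not all that is in view belongs to the job. What is shaped like the bowl but orange or red is not meant.

How it is judged:
On the way:
1. the brick is drawn out of the rack: its foot is above the hoops, gripped and off the rack (z of brick in the frame of rack above 0.075 m and contact force between the fingers and brick above 2 N and contact force between brick and rack below 0.1 N), for 0.1 s.
At the end, for the whole second after the job is handed in: Gripper alone holds the brick at rest (under 2 cm/s, 0.15 rad/s), foot over 5 cm above the table, touching none of the other things; the label faces the window within 15 degrees of square, its centre 6 to 15 cm before the glass and within 3 cm of the window's axis sideways and along the glass (x of label in the frame of window between -0.15 and -0.06 m and y of label in the frame of window between -0.03 and 0.03 m and z of label in the frame of window between -0.03 and 0.03 m and y of window in the frame of label below -0.05 m and angle between the y axis of label and the x axis of window, either way round below 0.26 rad and height (world z) of brick above 0.05 m and linear speed of brick below 0.02 m/s and angular speed of brick below 0.15 rad/s and contact force between the fingers and brick above 2 N and contact force between brick and rack below 0.1 N and contact force between brick and scanner below 0.1 N and contact force between brick and mozzarella below 0.1 N and contact force between brick and butter below 0.1 N and contact force between brick and bowl below 0.1 N and contact force between brick and half_wheel below 0.1 N); the arm keeps its last pose, push and grip.
It fails at once if the scanner is touched (contact force between scanner and anything else above 0.5 N).
It fails at once if the mozzarella is moved more than 25 mm (distance of mozzarella from where it was at the start of the episode above 0.025 m).
It fails at once if the butter is moved more than 25 mm (distance of butter from where it was at the start of the episode above 0.025 m).
It fails at once if the bowl is moved more than 25 mm (distance of bowl from where it was at the start of the episode above 0.025 m).
It fails at once if the half wheel is moved more than 25 mm (distance of half_wheel from where it was at the start of the episode above 0.025 m).
It also fails if it takes over 45 s, if anything falls off the work surface, if the arm or the gripper's body presses on something with over 40 N, if the wrist force passes 120 N, or if a joint passes its speed limit or range.

### The arm

A 6-joint arm with a two-finger parallel gripper is mounted at the origin on the work surface. World frame = base frame: x ahead of the robot, y to its left, z up, the work surface at z = 0. Lengths are in m, angles in rad, forces in N, time in s.
With the tool pointing down it reaches from about 0.325 to 0.9 m from the base axis. Payload 6.1 kg.
Tool frame: the origin (TCP) lies at the very end of the fingers, on their centre line; the grasp point (between the pads) lies 19 mm behind it; z points along the fingers, y is the line along which they close (so a half turn about z gives the same grasp; the last joint's range is limited). The gripper opens to 85 mm and grips with 20 to 120 N. Pads are 22 mm wide; open, the fingers measure 114 mm over their backs; the gripper's body (76 mm by 85 mm) begins 54 mm behind the grasp point. The pads swing forward as they close: fully open they stand 13 mm farther back than shut.
Start: joints at [-1.294, 0.22, 1.526, -0, 1.395, -0.126], TCP at [0.245, -0.575, 0.231] pointing down, gripper open.
Joint ranges: [-2.98, 2.98], [-0.91, 2.08], [0.09, 2.57], [-1.24, 4.39], [0.2, 2.65], [-2.68, 2.68]. Speed limits (rad/s): [2.57, 2.57, 3.01, 3.14, 3.14, 3.14].

### API

Orientations are given as a unit quaternion [x, y, z, w].
In Python, from rig import ctrl gives the robot as it stands.
- The arm moves only by the shell command python3 -m jog 'ROWS' [FORCE]. ROWS is JSON, a list that holds one entry, the list of rows, each a list of 7 numbers: the shift along the tool's x, y, z in cm, then the turn, a rotation vector about the tool's x, y, z in rad, then the opening, from 0 (shut) to 1 (fully open). A call has 1 to 10 rows; each row is the pose to reach, as a shift and turn from the pose commanded when the call began, along the tool's axes at that moment; what a row does not reach only later rows make up. A row lasts 1/8 s, in which the tool goes at most 62.5 mm and 10.7 degrees, less where a joint would pass 70% of its speed; a pose out of reach is approached as far as the arm can. A call with a gripper value outside its range is refused whole. The fingers move at their own pace and stop on an object; FORCE is the grip in N (left out, the last holds). Time passes only in rows, so rows that repeat a pose let the fingers close. It gives the time, the measured TCP pose, the force, the opening and the grip force at its end, in the units of the state.
- ctrl.sense(): the state, without advancing time (a new reading comes with each control period).
- ctrl.read_camera(name): name is "scene" or "top"; returns a dict with "pixels" (420x560x3 uint8, blue, green, red), "K" (3x3 intrinsics, pixels), "position" and "attitude" of the camera in the world. Camera axes: x right, y down, z forward; pixel columns grow to the right and rows downward; lengths in m; the calibration is good to about 2 mm. A picture is of the moment at which its call begins. There is no depth.
- ctrl.hand_in(): hands the job in; it is judged then, once.
The state is a dict: "clock": time; "joint_positions": joint angles; "joint_velocities": joint speeds; "joint_efforts": joint torques, N m; "eef_pos": TCP position; "tool_rot": TCP orientation; "contact_force": force on the tool from outside, world axes, zero at the start; "wrist_torque": the same for the moment, N m; "gripper_width": finger opening in m; "finger_force": force on a finger pad.
Only numpy, scipy, OpenCV 4.12 (cv2) and the standard library are available. Lean on these libraries where they do the work, as an engineer would, in place of code of your own. Each camera call takes 0.05 s, during which the arm holds its last target. There are 200 camera calls.

## Working session

There is one attempt and no reset: what is moved stays moved. The work goes in short steps, Python scripts to look and compute and a shell command to move; the robot and the scene stay as the last step left them, time stands still between calls to the robot, and variables do not carry over. Pictures are saved under pics/ and viewed, at most 10 in all, crops included, and the job is handed in when it is done.

```bash
mkdir -p pics; ls
python3 - <<'E'
from rig import ctrl
import cv2
for n in("scene","top"):
    c=ctrl.read_camera(n); cv2.imwrite(f"pics/{n}0.png",c["pixels"]); print(n,c["K"],c["position"],c["attitude"])
print(ctrl.sense())
E
```

```text
pics
scene [[494.22920509   0.         282.11335473]
 [  0.         494.22920509 208.68033746]
 [  0.           0.           1.        ]] [1.7278163  0.31332815 0.79509966] [ 0.53647553  0.69289198 -0.37474045 -0.30276113]
top [[544.54574259   0.         281.96026223]
 [  0.         544.54574259 214.72507471]
 [  0.           0.           1.        ]] [0.47890392 0.04560736 1.80104124] [-0.70597039  0.70669586 -0.03626115  0.02952794]
{'clock': 0.1, 'joint_positions': array([-1.29410875e+00,  2.21124749e-01,  1.52749351e+00,  3.08515872e-05,
        1.39468556e+00, -1.26118459e-01]), 'joint_velocities': array([ 0.00021105,  0.0006933 , -0.00142139,  0.00037364,  0.00082552,
       -0.00148748]), 'joint_efforts': array([ 5.56938994e-04, -4.98247218e+01, -3.90544832e+01, -6.94907683e-06,
        5.69619078e-03,  2.09788965e-05]), 'eef_pos': array([ 0.24484905, -0.57446207,  0.23032426]), 'tool_rot': array([ 9.79787062e-01,  2.00041450e-01, -4.92095385e-05, -8.54302237e-04]), 'contact_force': array([-0.23849286, -1.07037025,  0.1421721 ]), 'wrist_torque': array([ 0.00709641,  0.01520963, -0.02772783]), 'finger_force': 0.0, 'gripper_width': 0.08576576062023836}
```

View pics/scene0.png

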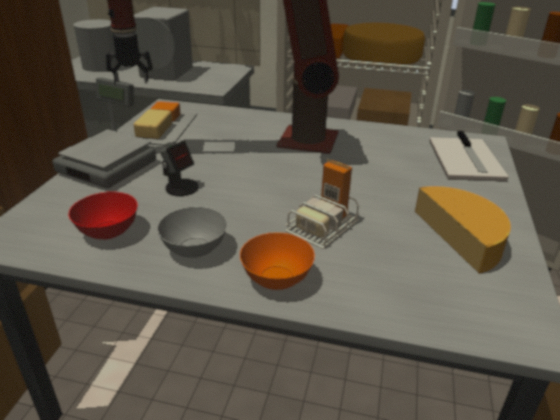

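View pics/top0.png

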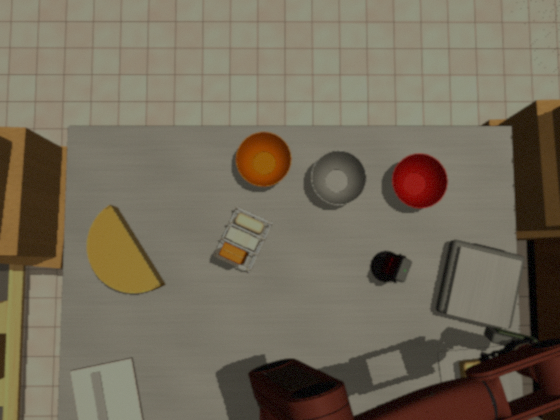

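The brick is the orange pack at scene (337,182) / top (235,253). Things it could be confused with are the orange bowl at scene (277,262), the orange block on the side tray at (165,112), and the half wheel at (465,225). Only the pack standing in the rack fits the description. The scanner is at scene (178,165) / top (388,267). I'll check both in one close crop.

Run:
```python
import cv2,numpy as np
s=cv2.imread("pics/scene0.png");t=cv2.imread("pics/top0.png")
def cr(i,x,y,w,h,W,H): return cv2.resize(i[y:y+h,x:x+w],(W,H),interpolation=cv2.INTER_CUBIC)
a=np.hstack([cr(s,275,150,100,75+15,400,300),cr(s,145,125,67,60,400,300)[:, :]])
b=np.hstack([cr(t,205,200,80,60+20,400,300),cr(t,360,235,67,50,400,300)])
cv2.imwrite("pics/crop1.png",np.vstack([a,b]))
```

```text
(no output)
```

View pics/crop1.png

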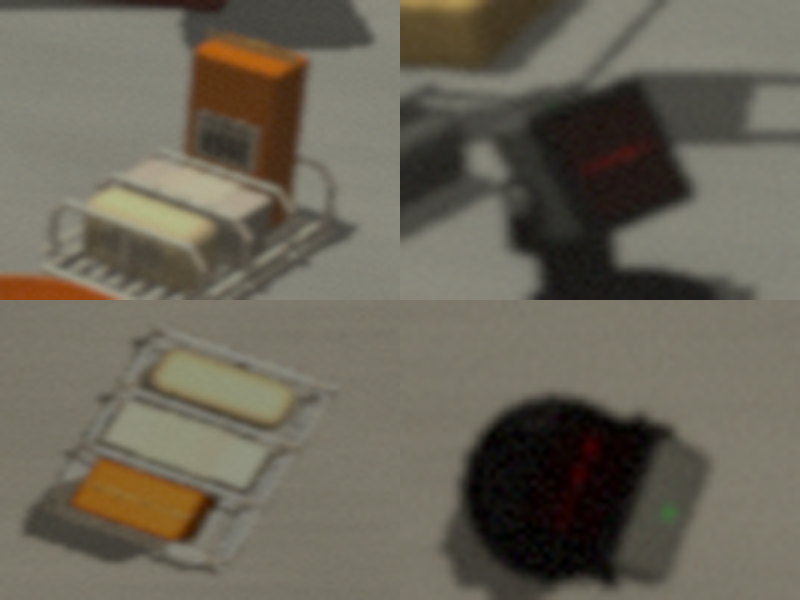

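The crop confirms the choice: the label is on the broad face towards the camera, in the tall pack's slot. The scanner window is clear, with its red line near crop (617,158). Next I'll average frames and stretch the contrast to measure.

```bash
cat > h.py <<'E'
import numpy as np,cv2
from scipy.spatial.transform import Rotation as R
from rig import ctrl
def avg(n,k):
    c=[ctrl.read_camera(n) for _ in range(k)]
    return np.mean([x["pixels"].astype(float) for x in c],0),c[0]
def ray(c,p):
    d=np.linalg.inv(c["K"])@[p[0],p[1],1]; d=R.from_quat(c["attitude"]).apply(d); return np.array(c["position"]),d/np.linalg.norm(d)
def plane(c,p,n,q):
    o,d=ray(c,p); n=np.array(n,float); return o+d*(n@(np.array(q)-o))/(n@d)
def onz(c,p,z): return plane(c,p,[0,0,1],[0,0,z])
def tri(c1,p1,c2,p2):
    a,u=ray(c1,p1);b,v=ray(c2,p2)
    s=np.linalg.lstsq(np.c_[u,-v],b-a,rcond=None)[0]; P,Q=a+u*s[0],b+v*s[1]
    return (P+Q)/2,np.linalg.norm(P-Q)
def proj(c,P):
    q=R.from_quat(c["attitude"]).inv().apply(np.array(P)-c["position"]); q=c["K"]@q; return q[:2]/q[2]
E
python3 - <<'E'
from h import *
import pickle
s,cs=avg("scene",10);t,ct=avg("top",10)
for c in(cs,ct): c.pop("pixels")
pickle.dump((s,cs,t,ct),open("avg.pkl","wb"))
# brick top from the top view
hsv=cv2.cvtColor(t.astype(np.uint8),cv2.COLOR_BGR2HSV)
m=((hsv[...,0]<22)&(hsv[...,1]>170)).astype(np.uint8); m[:,:205]=0;m[:,285:]=0;m[:225]=0;m[280:]=0
v=t[...,2]; print("V",v[m>0].min(),np.median(v[m>0]),v[m>0].max(), m.sum())
for th in (0,0.75):
    mm=(m&(v>th*np.median(v[m>0]))).astype(np.uint8)
    cn=max(cv2.findContours(mm,0,1)[0],key=cv2.contourArea); r=cv2.minAreaRect(cn);b=cv2.boxPoints(r)
    P=np.array([onz(ct,p,0.172) for p in b]); print(th,r,P.round(3).tolist(),P.mean(0),[np.linalg.norm(P[i]-P[i-1]).round(4) for i in range(4)])
# red lines
for n,im,(x0,y0,x1,y1) in(("scene",s,(160,138,192,178)),("top",t,(365,245,410,290))):
    red=im[...,2]-im[...,1]; sub=red[y0:y1,x0:x1]; w=np.where(sub>0.45*sub.max(),sub,0)
    yy,xx=np.mgrid[y0:y1,x0:x1]; c=np.array([(w*xx).sum(),(w*yy).sum()])/w.sum()
    d=np.c_[xx[w>0],yy[w>0]]; e=np.linalg.svd(d-d.mean(0))[2][0]; pr=(d-c)@e
    print(n,sub.max(),c,e,pr.min(),pr.max())
g=lambda i,x,y,w,h:cv2.resize(np.clip(255*(i[y:y+h,x:x+w]/255*1.6)**.55,0,255).astype(np.uint8),(400,400),interpolation=cv2.INTER_CUBIC)
cv2.imwrite("pics/crop2.png",np.hstack([g(s,158,135,40,40),g(t,365,242,50,50)]))
E
```

```text
V 63.1 142.7 145.2 343
0 ((232.9000244140625, 253.2000274658203), (25.043960571289062, 13.86362075805664), 26.56505012512207) [[0.514, 0.219, 0.172], [0.551, 0.201, 0.172], [0.518, 0.134, 0.172], [0.481, 0.152, 0.172]] [0.51583011 0.17647813 0.172     ] [np.float64(0.0748), np.float64(0.0412), np.float64(0.0749), np.float64(0.0411)]
0.75 ((231.95545959472656, 252.79794311523438), (23.421245574951172, 13.73825740814209), 24.443954467773438) [[0.513, 0.219, 0.172], [0.55, 0.203, 0.172], [0.521, 0.139, 0.172], [0.484, 0.156, 0.172]] [0.51702709 0.1792972  0.172     ] [np.float64(0.0699), np.float64(0.0408), np.float64(0.0701), np.float64(0.0407)]
scene 42.99999999999999 [180.82550205 155.9509651 ] [-0.89741548  0.44118642] -5.945600289585794 6.131902084674189
top 48.6 [389.80943886 262.930506  ] [-0.37847112  0.9256131 ] -6.318418173863916 9.83660504959778
```

View pics/crop2.png

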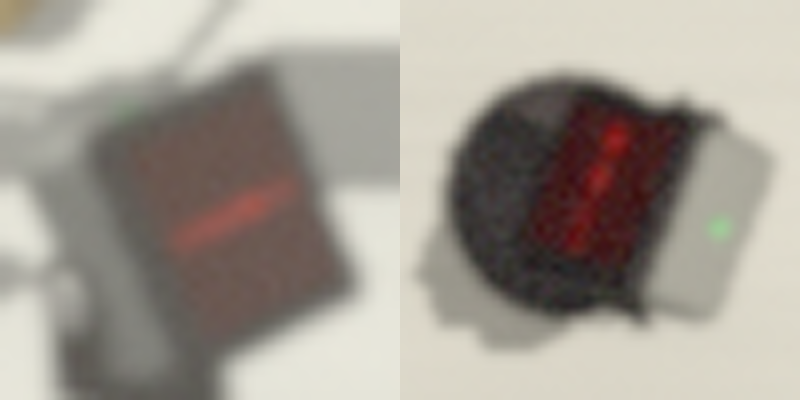

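The red glass shows in both views: in the scene crop it spans about (135,150)–(335,283), and in the top crop about (530,235)–(680,120). I'll mask the glass and triangulate its corners.

```bash
cat > win.py <<'E'
from h import *
import pickle
s,cs,t,ct=pickle.load(open("avg.pkl","rb"))
def quad(im,box,th):
    x0,y0,x1,y1=box
    K=4; sub=cv2.resize(im[y0:y1,x0:x1],None,fx=K,fy=K,interpolation=cv2.INTER_CUBIC)
    r=cv2.GaussianBlur(sub[...,2]-np.maximum(sub[...,1],sub[...,0]),(0,0),2.5); m=(r>th).astype(np.uint8)
    cn=max(cv2.findContours(m,0,1)[0],key=cv2.contourArea); h=cv2.convexHull(cn)
    q=cv2.approxPolyN(h,4,ensure_convex=True).reshape(-1,2).astype(float) if hasattr(cv2,"approxPolyN") else cv2.approxPolyDP(h,6,True).reshape(-1,2).astype(float)
    f=lambda p:(p+.5)/K-.5+[x0,y0]
    M=cv2.moments(cn); return f(q),f(np.array([M['m10']/M['m00'],M['m01']/M['m00']])),m.sum()/K/K
def order(q,k): # start at the corner minimal in direction k, clockwise
    c=q.mean(0); a=np.arctan2(*(q-c).T[::-1]); q=q[np.argsort(a)]; i=np.argmin(q@np.array(k)); return np.roll(q,-i,0)
for th in(5,8,11):
    qs,ms,as_=quad(s,(160,135,198,175),th); qt,mt,at=quad(t,(372,242,415,290),th)
    print(th,as_,at,ms,mt,qs.round(1).tolist(),qt.round(1).tolist()); print(" centre",*tri(cs,ms,ct,mt))
    # scene: TL,TR,BR,BL ; top view: scene's left = image bottom? use nearest triangulation
    a=order(qs,(1,0.6)); best=None
    b0=order(qt,(1,0))
    for k in range(4):
        b=np.roll(b0,k,0); T=[tri(cs,a[i],ct,b[i]) for i in range(4)]; e=sum(x[1] for x in T)
        if best is None or e<best[0]: best=(e,np.array([x[0] for x in T]))
    P=best[1]; print(" err",best[0],P.round(3).tolist(),[np.linalg.norm(P[i]-P[i-1]).round(3) for i in range(4)])
    yv=(P[0]+P[3]-P[1]-P[2]); up=P[0]+P[1]-P[2]-P[3]
    n=np.cross(yv,up); n/=np.linalg.norm(n); print(" n",n,"tilt",np.degrees(np.arcsin(abs(n[2]))),"up",up/np.linalg.norm(up),"yv",yv/np.linalg.norm(yv),P.mean(0))
E
python3 win.py
```

```text
5 330.4375 254.625 [180.76587865 155.87887065] [389.64391402 264.54750095] [[192.9, 161.6], [177.4, 169.6], [169.6, 149.6], [183.9, 142.9]] [[400.4, 257.4], [392.4, 275.1], [379.4, 272.6], [386.1, 253.6]]
 centre [ 0.48151488 -0.30236276  0.11845441] 9.485119807670325e-05
 err 0.007231630099700426 [[0.502, -0.328, 0.146], [0.449, -0.304, 0.147], [0.456, -0.276, 0.09], [0.516, -0.299, 0.089]] [np.float64(0.065), np.float64(0.058), np.float64(0.064), np.float64(0.064)]
 n [-0.35660249 -0.80837641 -0.46836122] tilt 27.927972494343106 up [-0.1610581  -0.44062209  0.88312653] yv [ 0.91925932 -0.39306548 -0.02149047] [ 0.48117802 -0.30170191  0.11820662]
8 256.375 206.625 [180.80222341 155.89682565] [389.66187799 264.62307412] [[190.1, 161.6], [176.9, 168.6], [170.9, 150.1], [185.6, 143.4]] [[398.9, 257.9], [392.4, 274.1], [379.9, 273.1], [387.4, 254.1]]
 centre [ 0.48126919 -0.3024127   0.11827591] 1.5708454002818178e-05
 err 0.01903158061018536 [[0.501, -0.324, 0.144], [0.451, -0.301, 0.147], [0.456, -0.281, 0.089], [0.514, -0.302, 0.091]] [np.float64(0.059), np.float64(0.055), np.float6
[... 168 characters left out ...]
568  ] [ 0.48078913 -0.30206427  0.11795146]
11 76.9375 114.875 [180.8097764  156.01559151] [389.47303496 264.72257628] [[188.9, 155.6], [176.4, 161.4], [171.9, 156.9], [186.1, 150.1]] [[394.6, 256.1], [394.6, 270.1], [380.1, 276.1], [389.4, 256.1]]
 centre [ 0.48106757 -0.30220888  0.11776267] 0.0006004345555932921
 err 0.04210180161149545 [[0.508, -0.318, 0.125], [0.461, -0.304, 0.13], [0.449, -0.282, 0.105], [0.508, -0.304, 0.112]] [np.float64(0.019), np.float64(0.049), np.float64(0.035), np.float64(0.064)]
 n [-0.23186623 -0.74217269 -0.62882251] tilt 38.963303055303044 up [ 0.2264865  -0.66986272  0.70709816] yv [ 0.94879455 -0.31512156  0.02207491] [ 0.48123442 -0.30226055  0.11814125]
```

Run:
```python
from h import *
import pickle
s,cs,t,ct=pickle.load(open("avg.pkl","rb"))
C=np.array([.4813,-.3023,.118])
A,B=[onz(ct,np.array([389.81,262.93])+k*np.array([-.3785,.9256]),.118) for k in(-8,8)]
print("line yaw dir",(A-B)/np.linalg.norm(A-B),A,B)
y=np.array([.92,-.39,0]); y/=np.linalg.norm(y)   # to the glass' right seen... (+x world side)
h=np.cross([0,0,1],y); print("horizontal normal",h)
# right frame edge in scene: which side is it? project both
for sg in(1,-1): print(sg,proj(cs,C+sg*.038*y))
g=s.mean(2)
# subpixel dark->light crossing along rows at the right edge
pts=[]
for r in range(144,162):
    row=g[r,170:205]; c=int(round(185+(r-141)*.373))-170
    seg=row[c-5:c+5]; mid=(seg[:3].mean()+seg[-2:].mean())/2
    for j in range(c-4,c+5):
        if row[j]<mid<=row[j+1]: pts.append((170+j+(mid-row[j])/(row[j+1]-row[j]),r)); break
pts=np.array(pts); vx,vy,x0,y0=cv2.fitLine(pts.astype(np.float32),2,0,.01,.01).ravel(); print(pts.round(1).tolist())
for sg in(1,-1):
    q=C+sg*.038*y
    P=[plane(cs,(x0+k*vx,y0+k*vy),y,q) for k in(-8,8)]; d=P[0]-P[1]; d*=np.sign(d[2])
    print(sg,"tilt",np.degrees(np.arctan2(-d@h,d[2])),P, "off centre line:",np.linalg.norm(np.cross((P[0]-q),d/np.linalg.norm(d))))
    E=[plane(cs,p,y,q) for p in((185.05,141.05),(193.25,163.05))]; print("len",np.linalg.norm(E[0]-E[1]))
```

```text
line yaw dir [ 0.91817523 -0.3961745   0.        ] [ 0.50923497 -0.31284749  0.118     ] [ 0.46375822 -0.29322517  0.118     ]
horizontal normal [ 0.39029283  0.92069078 -0.        ]
1 [171.45693302 160.38821495]
-1 [189.91317853 151.73554631]
[[186.0, 144.0], [186.4, 145.0], [186.8, 146.0], [187.2, 147.0], [187.8, 148.0], [188.3, 149.0], [188.5, 150.0], [188.8, 151.0], [189.4, 152.0], [190.1, 153.0], [190.4, 154.0], [190.5, 155.0], [190.8, 156.0], [191.3, 157.0], [191.6, 158.0], [192.1, 159.0], [192.6, 160.0], [193.0, 161.0]]
1 tilt 25.59472009273486 [array([ 0.54480264, -0.2498617 ,  0.18977066]), array([ 0.5524336 , -0.23186044,  0.14895303])] off centre line: 0.0968995859657387
len 0.06674584493149442
-1 tilt 25.594720092734946 [array([ 0.44138531, -0.29909494,  0.13685368]), array([ 0.44968337, -0.27952003,  0.09246784])] off centre line: 0.0032435941773258257
len 0.0725806691448005
```

```bash
cat >> h.py <<'E'
def delta(p,Rt,s=None):
    s=s or ctrl.sense(); R0=R.from_quat(s["tool_rot"])
    return (R0.inv().apply(np.array(p)-s["eef_pos"])*100).round(2),(R0.inv()*Rt).as_rotvec().round(3)
def frame(y,z):
    y,z=[np.array(v,float)/np.linalg.norm(v) for v in(y,z)]; return R.from_matrix(np.c_[np.cross(y,z),y,z])
E
python3 - <<'E'
from h import *
import pickle
s,cs,t,ct=pickle.load(open("avg.pkl","rb"))
K=6;x0,y0,x1,y1=205,228,265,280
u=cv2.resize(t[y0:y1,x0:x1],None,fx=K,fy=K,interpolation=cv2.INTER_CUBIC)
d=u[...,2]-u[...,0]; m=((d>.5*np.percentile(d,97))&(u[...,2]>100)).astype(np.uint8)
cn=max(cv2.findContours(m,0,1)[0],key=cv2.contourArea); b=cv2.boxPoints(cv2.minAreaRect(cn))
P=np.array([onz(ct,(p+.5)/K-.5+[x0,y0],.172) for p in b]); e=[P[i]-P[i-1] for i in range(4)]
print(P.round(3).tolist(),P.mean(0),[np.linalg.norm(v).round(4) for v in e],[np.degrees(np.arctan2(v[1],v[0])).round(1) for v in e])
print("scene px of top",[proj(cs,p).round(1).tolist() for p in P],proj(cs,P.mean(0)))
# rack hoop yaw (height .072) from the neighbour packs: bright blocks
for nm,p,q,z in(("far hoop",(155/5+205,335/3.75+200),(335/5+205,388/3.75+200),.072),):
    v=onz(ct,q,z)-onz(ct,p,z); print(nm,np.degrees(np.arctan2(v[1],v[0])),np.linalg.norm(v))
c=P.mean(0); a=np.radians(-23.5)
print(delta([c[0],c[1],.30],frame([np.cos(a),np.sin(a),0],[0,0,-1])))
E
```

```text
[[0.512, 0.221, 0.172], [0.552, 0.203, 0.172], [0.522, 0.138, 0.172], [0.482, 0.156, 0.172]] [0.51720993 0.17949289 0.172     ] [np.float64(0.0719), np.float64(0.0436), np.float64(0.0721), np.float64(0.0435)] [np.float64(65.3), np.float64(-24.4), np.float64(-114.8), np.float64(155.4)]
scene px of top [[352.6, 166.6], [344.1, 172.4], [321.9, 164.3], [330.7, 158.9]] [337.23160437 165.43564447]
far hoop -111.33181245473601 0.121595961275628
(array([ 54.62, -58.74,  -6.87]), array([-0.   ,  0.   , -0.758]))
```

The brick's top measures 72 x 43.6 mm, centred at (0.517, 0.179), and it reprojects correctly into the scene view. Moving now.

```bash
python3 -m jog '[[[2,-2,-5,0,0,-0.03,1],[6,-6.4,-9,0,0,-0.08,1],[10,-10.7,-9,0,0,-0.14,1],[14,-15,-9,0,0,-0.2,1],[18,-19.3,-9,0,0,-0.25,1],[22,-23.6,-9,0,0,-0.31,1],[26,-28,-9,0,0,-0.36,1],[30,-32.2,-9,0,0,-0.42,1],[34,-36.5,-9,0,0,-0.47,1],[38,-40.8,-9,0,0,-0.53,1]]]' 40
python3 - <<'E'
from h import *
a=np.radians(-23.5)
print(delta([.5172,.1795,.24],frame([np.cos(a),np.sin(a),0],[0,0,-1])))
E
```

```text
clock: 2.35
eef_pos: [0.435, -0.0488, 0.3217]
tool_rot: [0.893, 0.45, 0.001, 0.0]
contact_force: [1.0, -0.6, 0.3]
gripper_width: 0.0855
finger_force: 0.0
(array([23.24, -6.97,  8.18]), array([ 0.001, -0.   , -0.226]))
```

```bash
python3 -m jog '[[[5.5,-1.7,0,0,0,-0.06,1],[11,-3.4,0,0,0,-0.12,1],[16,-5,0,0,0,-0.18,1],[20,-6.3,0,0,0,-0.22,1],[21.5,-6.5,2,0,0,-0.22,1],[21.5,-6.5,4,0,0,-0.22,1],[21.5,-6.5,4,0,0,-0.22,1],[21.5,-6.5,4,0,0,-0.22,1]]]'
python3 - <<'E'
from h import *
t,ct=avg("top",1);s,cs=avg("scene",1)
a=np.radians(-23.5)
print(delta([.5172,.1795,.125],frame([np.cos(a),np.sin(a),0],[0,0,-1])))
g=lambda i,x,y,w,h:cv2.resize(i[y:y+h,x:x+w].astype(np.uint8),(400,400),interpolation=cv2.INTER_CUBIC)
cv2.imwrite("pics/pre.png",np.hstack([g(s,280,90,110,110),g(t,180,190,110,110)]))
E
```

```text
clock: 3.35
eef_pos: [0.5105, 0.1599, 0.2818]
tool_rot: [0.839, 0.544, 0.0, 0.0]
contact_force: [-0.3, -0.1, 0.7]
gripper_width: 0.0857
finger_force: 0.0
(array([ 2.01, -0.24, 15.75]), array([ 0.002, -0.001, -0.009]))
```

View pics/pre.png

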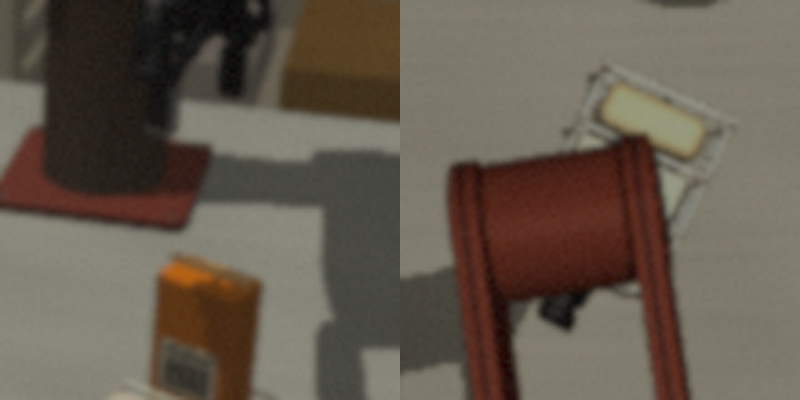

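The scene crop shows both fingertips, at (160,130) and (245,90), above the brick's top at (215,275). In the top crop the forearm hides the brick. Next I'll correct 2 cm along tool x and go down.

```bash
python3 -m jog '[[[2,-0.2,1,0,0,-0.01,1],[2,-0.2,5,0,0,-0.01,1],[2,-0.2,8,0,0,-0.01,1],[2,-0.2,11,0,0,-0.01,1],[2,-0.2,14,0,0,-0.01,1],[2,-0.2,15.7,0,0,-0.01,1],[2,-0.2,15.7,0,0,-0.01,1],[2,-0.2,15.7,0,0,-0.01,1]]]' 50; python3 -m jog '[[[0,0,0,0,0,0,0.2],[0,0,0,0,0,0,0.2],[0,0,0,0,0,0,0.2],[0,0,0,0,0,0,0.2],[0,0,0,0,0,0,0.2],[0,0,0,0,0,0,0.2],[0,0,0,0,0,0,0.2],[0,0,0,0,0,0,0.2]]]' 50
```

```text
clock: 4.45
eef_pos: [0.5178, 0.1802, 0.1256]
tool_rot: [0.836, 0.549, 0.001, 0.0]
contact_force: [-0.3, 0.0, 1.0]
gripper_width: 0.0854
finger_force: 0.0
clock: 5.45
eef_pos: [0.5176, 0.1801, 0.1253]
tool_rot: [0.836, 0.549, 0.001, 0.0]
contact_force: [0.2, 0.9, 5.2]
gripper_width: 0.0439
finger_force: 52.3
```

```bash
python3 -m jog '[[[0,0,-1,0,0,0,0.2],[0,0,-3,0,0,0,0.2],[0,0,-6,0,0,0,0.2],[0,0,-10,0,0,0,0.2],[0,0,-14,0,0,0,0.2],[0,0,-18,0,0,0,0.2],[0,0,-20,0,0,0,0.2],[0,0,-20,0,0,0,0.2],[0,0,-20,0,0,0,0.2]]]' 70
python3 - <<'E'
from h import *
h=np.array([.392,.920,0]);a=np.radians(28);n=np.cos(a)*h+[0,0,np.sin(a)];up=np.array([0,0,np.cos(a)])-np.sin(a)*h
C=np.array([.4813,-.3023,.118]);L=C+.10*n;T=L+.022*n+.028*up; print(T)
Rt=frame(-n,-up)
Ru=frame(-h,[0,0,-1])
print(delta(T+.15*n,Ru),delta(T+.15*n,Rt),T+.15*n)
E
```

```text
clock: 6.58
eef_pos: [0.5158, 0.1796, 0.3218]
tool_rot: [0.836, 0.549, -0.002, -0.001]
contact_force: [-0.2, -0.4, -4.7]
gripper_width: 0.0435
finger_force: 72.2
[ 0.51837317 -0.21529155  0.19999806]
(array([-22.89,  15.85,   5.14]), array([-1.000e-03,  4.000e-03,  1.566e+00])) (array([-22.89,  15.85,   5.14]), array([0.383, 0.386, 1.53 ])) [ 0.57029048 -0.09344478  0.2704188 ]
```

```bash
python3 -m jog '[[[-1,0.7,0,0,0,0.08,0.2],[-4,2.5,0,0,0,0.25,0.2],[-7,4.5,0,0,0,0.42,0.2],[-10,6.6,0,0,0,0.6,0.2],[-13,8.7,0,0,0,0.77,0.2],[-16,10.8,0,0,0,0.95,0.2],[-18.5,12.9,0,0,0,1.13,0.2],[-21,14.5,0,0,0,1.3,0.2],[-22.5,15.5,0,0,0,1.45,0.2],[-22.9,15.9,0,0,0,1.56,0.2]]]'
python3 -m jog '[[[0,0,0,0.04,0,0,0.2],[0,0,0,0.12,0,0,0.2],[0,0,0,0.22,0,0,0.2],[0,0,0,0.32,0,0,0.2],[0,0,0,0.42,0,0,0.2],[0,0,0,0.49,0,0,0.2],[0,0,0,0.49,0,0,0.2],[0,0,0,0.49,0,0,0.2]]]'
cat > goal.py <<'E'
from h import *
h=np.array([.392,.920,0]);a=np.radians(28);n=np.cos(a)*h+[0,0,np.sin(a)];up=np.array([0,0,np.cos(a)])-np.sin(a)*h
C=np.array([.4813,-.3023,.118]);L=C+.10*n;T=L+.022*n+.028*up
Rt=frame(-n,-up)
E
python3 - <<'E'
from goal import *
print(delta(T+.08*n,Rt),delta(T,Rt),ctrl.sense()["joint_positions"].round(2))
E
```

```text
clock: 7.82
eef_pos: [0.5709, -0.0946, 0.3212]
tool_rot: [0.98, -0.2, -0.002, -0.0]
contact_force: [0.4, 0.1, -4.9]
gripper_width: 0.0434
finger_force: 72.0
clock: 8.82
eef_pos: [0.5715, -0.0933, 0.3232]
tool_rot: [0.951, -0.192, 0.047, -0.237]
contact_force: [0.2, -0.1, -4.5]
gripper_width: 0.0433
finger_force: 72.2
(array([-0.13,  9.53,  4.63]), array([0.   , 0.004, 0.004])) (array([-0.16, 17.53,  4.63]), array([0.   , 0.004, 0.004])) [-0.58  0.04  1.62  0.48  1.57  1.37]
```

```bash
python3 -m jog '[[[0,1,0.5,0,0,0,0.2],[0,3,1.5,0,0,0,0.2],[0,5,2.6,0,0,0,0.2],[0,7,3.7,0,0,0,0.2],[-0.1,8.5,4.3,0,0,0,0.2],[-0.1,9.5,4.6,0,0,0,0.2],[-0.1,9.5,4.6,0,0,0,0.2],[-0.1,9.5,4.6,0,0,0,0.2]]]'
python3 - <<'E'
from goal import *
t,ct=avg("top",2);s,cs=avg("scene",2)
print(delta(T,Rt)); st=ctrl.sense()
Q=R.from_quat(st["tool_rot"]); lab=st["eef_pos"]+Q.apply([0,.022,.028]); print("label pred",lab,"scene px",proj(cs,lab),"top px",proj(ct,lab-0))
tf=Q.apply([0,0,-.047])+st["eef_pos"]; print("brick top px",proj(ct,tf),proj(cs,tf))
g=lambda i,x,y,w,h:cv2.resize(i[y:y+h,x:x+w].astype(np.uint8),(400,400),interpolation=cv2.INTER_CUBIC)
cv2.imwrite("pics/near.png",np.hstack([g(s,140,80,120,120),g(t,310,200,120,120)]))
E
```

```text
clock: 9.82
eef_pos: [0.5474, -0.1504, 0.2398]
tool_rot: [0.951, -0.191, 0.049, -0.238]
contact_force: [0.1, 1.7, -3.9]
gripper_width: 0.0431
finger_force: 72.2
(array([-0.15,  8.15,  0.15]), array([-0.001,  0.002,  0.006]))
label pred [ 0.54484279 -0.15598203  0.20457841] scene px [217.4338273  144.23432672] top px [345.48895864 242.88373508]
brick top px [354.18177593 243.96488411] [211.68390133 116.99420077]
```

View pics/near.png

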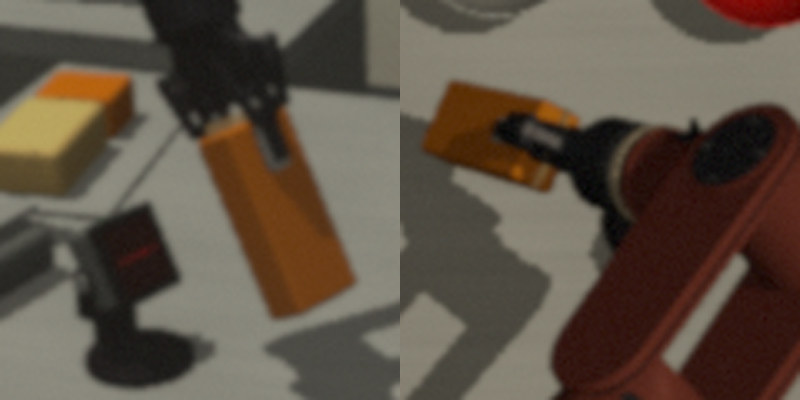

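The label side faces the scanner. The brick's long edges in the scene crop, e.g. (285,110)→(355,280), run parallel to the glass edge (150,205)→(180,278). I'll do the last 8 cm along the window axis.

```bash
python3 - <<'E'
from h import *
st=ctrl.sense();Q=R.from_quat(st["tool_rot"]);c=ctrl.read_camera("scene")
print([proj(c,st["eef_pos"]+Q.apply([x,-.022,.113])).round(1) for x in(-.036,.036)],"seen (222.5,175),(246.5,165)")
E
python3 -m jog '[[[0,1,0,0,0,0,0.2],[0,2.5,0,0,0,0,0.2],[0,4,0.1,0,0,0,0.2],[-0.1,5.5,0.1,0,0,0,0.2],[-0.1,6.8,0.1,0,0,0,0.2],[-0.1,7.6,0.1,0,0,0,0.2],[-0.1,8.1,0.1,0,0,0,0.2],[-0.1,8.1,0.1,0,0,0,0.2],[-0.1,8.1,0.1,0,0,0,0.2],[-0.1,8.1,0.1,0,0,0,0.2]]]'
python3 - <<'E'
from goal import *
t,ct=avg("top",2);s,cs=avg("scene",2)
print(delta(T,Rt))
g=lambda i,x,y,w,h:cv2.resize(i[y:y+h,x:x+w].astype(np.uint8),(400,400),interpolation=cv2.INTER_CUBIC)
cv2.imwrite("pics/end.png",np.hstack([g(s,140,80,120,120),g(t,310,200,120,120)]))
E
```

```text
[array([247.8, 165.1]), array([230.7, 174.6])] seen (222.5,175),(246.5,165)
clock: 11.32
eef_pos: [0.5187, -0.2152, 0.2003]
tool_rot: [0.951, -0.191, 0.048, -0.238]
contact_force: [0.2, 0.3, -4.0]
gripper_width: 0.0434
finger_force: 72.2
(array([-0.02,  0.01,  0.01]), array([-0.001,  0.003,  0.005]))
```

View pics/end.png

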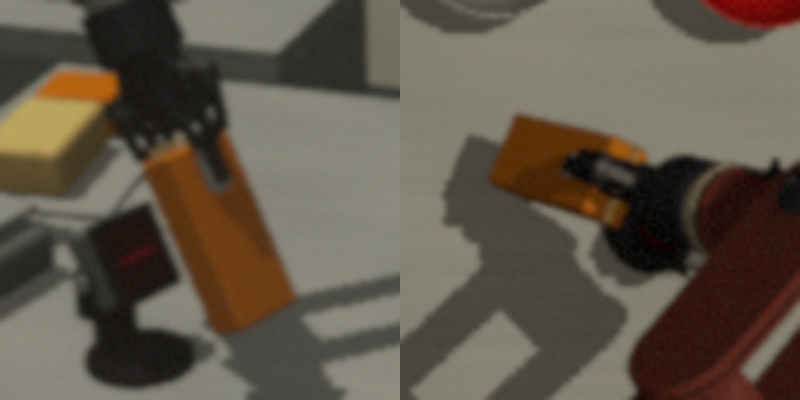

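The brick is held clear of the scanner, parallel to the glass, with the pose error under 1 mm. Handing in.

```bash
python3 -c "
from rig import ctrl
print(abs(ctrl.sense()['joint_velocities']).max()); print(ctrl.hand_in())"
```

```text
0.0015811958469135357
the job is handed in; nothing more can be done
None
```

I drew the brick out of the rack and handed in with the gripper alone holding it still, its label about 10 cm in front of the scanner window and, by my measurements, square to it; the hand-in call returned no verdict.

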